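# Power the work lamp and show the notched filter plate label up

### The job

First press the battery pack of the work lamp down until it is fully home. Then find the welding filter plate with the notched corner (the notch marks its frosted label end), take it out of its stand and hold it in front of the lamp's head, above the battery pack at the height of the head, level with the frosted label facing up and your fingers off the frosted end. Finish holding it still there, clear of the lamp, and leave the plate without a notch standing where it is.

Things in the scene. Friction and masses are not known exactly. Their poses are not given: they have to be found in the camera images.
- lamp: cordless work lamp, fixed. Origin on the bench under the battery pack's centre, x axis towards the head, z up. Grey base 140 mm wide, 30 mm high, x -80 to 190 mm. Collar round the pack 100 x 90 mm, its top 65 mm up. Black flat head 110 mm wide (y), x 147 to 188 mm, 210 to 290 mm above the bench, on a 22 mm post at x 165 mm
- battery (a joint): how far the battery pack has been pushed down, m: 0 = standing 10 mm proud of the collar, 0.010 = fully home (cap on the collar). It starts 0 to 4 mm down, moves straight down against about 7 N of friction and stays where it is left
- battery_top (a point): centre of the flat top of the black battery pack (cap 100 x 90 mm in plan, 20 mm thick); 95 mm above the bench at joint 0, 85 mm when home; moves with the pack
- beam (a point): reading point in the air in front of the lamp head: straight above the centre of the battery pack, 250 mm above the bench, level with the middle of the head
- filter: dark plate 108 x 51 x 6 mm, about 75 g, loose, upright in stand_a on its plain short end. Origin: centre of its bottom edge, 8 mm above the bench; z up to the label end, y across the width, x out of the label face. 12 mm square notch in the upper +y corner: upper right when the label faces you. At the start the label faces the robot's -x side, or up to 86 degrees either way from it
- filter_label: the frosted label end of the notched plate, part of it: the top 28 mm (80 to 108 mm from the bottom end), pale and matt on the +x face only; origin at the middle of its lower border, axes as filter. Fingers should not be on it at the end
- filter_mid (a point): middle of the notched plate, 54 mm from either end
- cover: dark plate of the same size (108 x 51 x 6 mm) without notch or label, loose, about 75 g, standing in the other stand; origin at the centre of its bottom edge, z up, y across its width. To be left alone
- stand_a: wooden stand, fixed, 64 (x) x 66 (y) x 30 mm high, holds the notched plate upright in a slot along y, 8 mm wide, 22 mm deep, closed at both ends; origin at the centre of its underside, axes as the plate's. One stand is left and one right of the lamp, either way round
- stand_b: the same kind of stand, holding the plate without notch

How it is judged:
By the outcome, as a careful person would: the job done as asked, in the order asked, and still so for the second after the job is handed in, while the arm keeps its last pose, push and grip.
It also fails if it takes over 64 s, if anything falls off the work surface, if the arm or the gripper's body presses on something with over 40 N, if the wrist force passes 120 N, or if a joint passes its speed limit or range.

### The arm

A 7-joint arm with a two-finger parallel gripper is mounted at the origin on the work surface. World frame = base frame: x ahead of the robot, y to its left, z up, the work surface at z = 0. Lengths are in m, angles in rad, forces in N, time in s.
With the tool pointing down it reaches from about 0.4 to 0.85 m from the base axis. Payload 6.9 kg.
Tool frame: the origin (TCP) lies where the fingers leave the gripper's body, on its centre line; the fingertips stand 73 mm ahead of it and the grasp point (between the pads) lies 54 mm ahead of it; z points along the fingers, y is the direction in which the jaws open and shut (so a half turn about z gives the same grasp; the last joint's range is limited). The gripper opens to 85 mm and grips with 20 to 120 N. Pads are 22 mm wide; open, the fingers measure 114 mm over their backs; the gripper's body (76 mm by 85 mm) begins 54 mm behind the grasp point. The pads swing forward as they close: fully open they stand 13 mm farther back than shut.
Start: joints at [1.238, 0.507, -0.238, 1.5, 0.126, 1.149, -0.155], TCP at [0.265, -0.566, 0.304] pointing down, gripper open.
Joint ranges: [-3.08, 3.08], [-0.24, 2.05], [-1.43, 1.35], [0, 2.5], [-1.52, 4.66], [0.17, 1.96], [-2.89, 2.89]. Speed limits (rad/s): [2.39, 2.39, 3.14, 3.14, 3.14, 3.14, 3.14].

### API

Orientations are given as [roll, pitch, yaw] about the fixed x, y, z axes, in that order (R = Rz(yaw) Ry(pitch) Rx(roll)).
In Python, from station import telemetry, optics, order gives the robot as it stands. The module is installed in compiled form; this text tells all that it offers.
- The arm moves only by the shell command python3 -m jog 'ROWS'. ROWS is JSON, a list of rows, each a list of 3 entries, a list of its own where there are three numbers: the closure in counts, from 0 (fully open) to 255 (shut), then the shift along the tool's x, y, z in m, then the turn, a rotation vector about the tool's x, y, z in rad. A call has 1 to 8 rows; each row is the pose to reach, as a shift and turn from the pose commanded when the call began, along the tool's axes at that moment; what a row does not reach only later rows make up. A row lasts 1/8 s, in which the tool goes at most 62.5 mm and 10.7 degrees, less where a joint would pass 70% of its speed; a pose out of reach is approached as far as the arm can. A call with a gripper value outside its range is refused whole. The fingers move at their own pace and stop on an object; the grip force is fixed at half the most. Time passes only in rows, so rows that repeat a pose let the fingers close. It gives the time, the measured TCP pose, the force and the opening at its end, in the units of the state.
- telemetry.state(): the state, without advancing time (a new reading comes with each control period).
- optics.read_camera(name): name is "scene" or "side" or "wrist"; returns a dict with "color" (400x640x3 uint8, red, green, blue), "intrinsics" (3x3 intrinsics, pixels), "k1" (the pictures are not rectified: a ray, as slopes to the right and down, at radius r is drawn at 1 + k1 r^2 times it, then the intrinsics apply), "world_to_cam" (4x4, takes a point from world to camera coordinates); the wrist camera has in their place "mount" (4x4, takes a point from camera to tool coordinates, whose origin is the TCP and whose axes are the flange's). Camera axes: x right, y down, z forward; pixel columns grow to the right and rows downward; lengths in m; the calibration is good to about 2 mm. A picture is of the moment at which its call begins: read the wrist's pose just before it. There is no depth.
- order.hand_in(): hands the job in, once; it reports no verdict.
The state is a dict: "time_s": time; "joint_pos": joint angles; "qvel": joint speeds; "joint_torque": joint torques, N m; "eef_pos": TCP position; "tcp_rot": TCP orientation; "wrist_force": force on the tool from outside, world axes, zero at the start; "wrist_torque": the same for the moment, N m; "opening": finger opening in m.
Only numpy, scipy, OpenCV 4.12 (cv2) and the standard library are available. Lean on these libraries where they do the work, as an engineer would, in place of code of your own. Each camera call takes 0.05 s, during which the arm holds its last target.

## Working session

There is one attempt and no reset: what is moved stays moved. The work goes in short steps, Python scripts to look and compute and a shell command to move; the robot and the scene stay as the last step left them, time stands still between calls to the robot, and variables do not carry over. Pictures are saved under pics/ and viewed, and the job is handed in when it is done.

```bash
mkdir -p pics
python3 - <<'E'
from station import telemetry, optics
import cv2
s=telemetry.state()
for k,v in s.items(): print(k,v)
for n in ("scene","side","wrist"):
    d=optics.read_camera(n); cv2.imwrite(f"pics/{n}0.png",d["color"][:,:,::-1])
    print(n,{k:(v.tolist() if hasattr(v,'tolist') else v) for k,v in d.items() if k!="color"})
E
```

```text
time_s 0.0
joint_pos [ 1.23850943  0.50833374 -0.23752505  1.50112822  0.12568281  1.14890496
 -0.1547954 ]
qvel [-1.69517245e-03 -5.40387037e-04  1.54839772e-03 -1.71992471e-03
 -3.65639545e-05 -1.18779378e-04  6.09352689e-04]
joint_torque [-5.80447067e-05 -6.20606875e+01 -2.18651980e+00 -2.49656940e+01
  1.27149464e-02  1.16275961e-02  2.14981799e-05]
eef_pos [ 0.26473705 -0.56574929  0.3030337 ]
tcp_rot [-3.13980578e+00  1.88114053e-05  4.37801471e-01]
wrist_force [-0.34837877 -0.60676999 -0.73412772]
wrist_torque [-0.02548918 -0.02595758  0.01476724]
opening 0.08518238200892128
scene {'intrinsics': [[456.43804035477336, 0.0, 315.05289148000395], [0.0, 456.43804035477336, 204.61093720467503], [0.0, 0.0, 1.0]], 'k1': 0.001672068026899854, 'world_to_cam': [[0.887217609723834, 0.4610711617071038, -0.016071615910935207, -0.5085392948342673], [0.38349460068687574, -0.7564108237386079, -0.5298816443085139, -0.15192486192130988], [-0.256469889538598, 0.4639569479737776, -0.8479193040537035, 1.3845876269164343], [0.0, 0.0, 0.0, 1.0]]}
side {'intrinsics': [[411.1236081065513, 0.0, 322.7186
[... 161 characters left out ...]
9, 0.012626672032344093, 0.45734099275163664], [-0.37969377830556544, 0.5181995439927894, -0.7663562274306308, 0.3468360150840612], [0.43700552377316165, -0.62967251199339, -0.6422917560047604, 0.7859187051916188], [0.0, 0.0, 0.0, 1.0]]}
wrist {'intrinsics': [[352.9009049246424, 0.0, 327.0656830670681], [0.0, 352.9009049246424, 205.17618717394006], [0.0, 0.0, 1.0]], 'k1': -0.033419401650619185, 'mount': [[-6.309720936565323e-05, -0.9606923621908687, -0.2776151675374921, 0.07007647287016001], [0.99999990381159, 5.9880630790223206e-05, -0.00043450100010716016, 0.00019459842678282158], [0.00043404556351645977, -0.2776151682499312, 0.9606922660050977, -0.0694502501612394], [0.0, 0.0, 0.0, 1.0]]}
```

View pics/scene0.png

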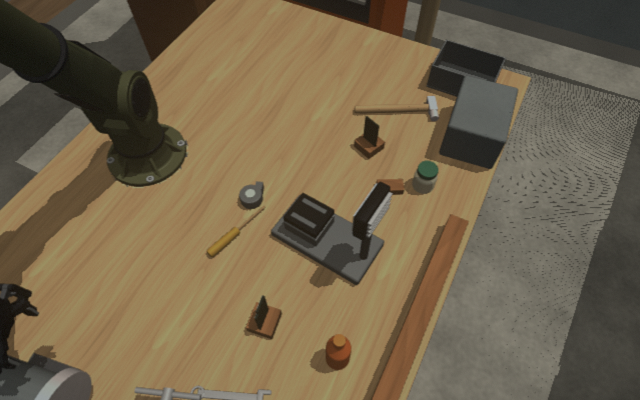

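View pics/side0.png

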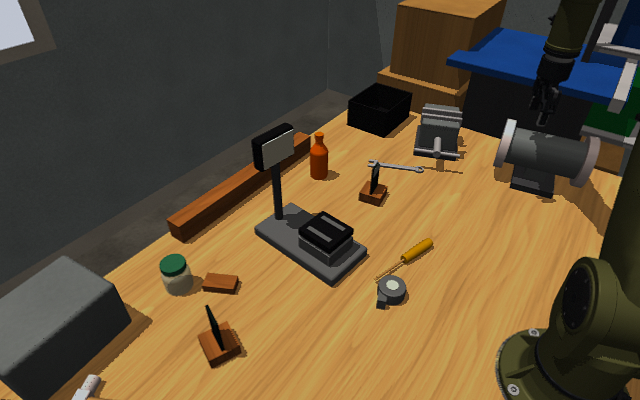

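View pics/wrist0.png

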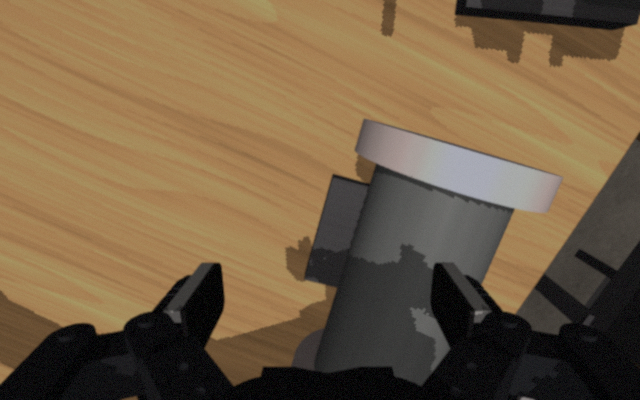

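The scene view shows the lamp pack near (310,218), the head near (373,210), and the stands near (370,140) and (265,315). In the side view they are at pack (326,235) and stands (218,340) and (374,185). Next I zoom in on the stands.

```bash
cat > h.py <<'E'
import numpy as np, cv2
from scipy.spatial.transform import Rotation as R
from station import telemetry, optics
def ray(d,uv,pose=None):
    K=np.array(d["intrinsics"]); k=d["k1"]
    p=np.array([(uv[0]-K[0,2])/K[0,0],(uv[1]-K[1,2])/K[1,1]]); q=p.copy()
    for _ in range(10): q=p/(1+k*(q@q))
    v=np.array([q[0],q[1],1.])
    if "world_to_cam" in d: C=np.linalg.inv(np.array(d["world_to_cam"]))
    else: C=tcpT(pose)@np.array(d["mount"])
    v=C[:3,:3]@v
    return C[:3,3],v/np.linalg.norm(v)
def tcpT(s):
    T=np.eye(4);T[:3,:3]=R.from_euler('xyz',s["tcp_rot"]).as_matrix();T[:3,3]=s["eef_pos"];return T
def onz(d,uv,z,pose=None):
    o,v=ray(d,uv,pose); return o+v*(z-o[2])/v[2]
def tri(rs):
    A=0;b=0
    for o,v in rs:
        P=np.eye(3)-np.outer(v,v);A=A+P;b=b+P@o
    x=np.linalg.solve(A,b); return x,[float(np.linalg.norm((np.eye(3)-np.outer(v,v))@(x-o))) for o,v in rs]
def proj(d,X,pose=None):
    if "world_to_cam" in d: W=np.array(d["world_to_cam"])
    else: W=np.linalg.inv(tcpT(pose)@np.array(d["mount"]))
    p=W[:3,:3]@np.asarray(X,float)+W[:3,3]; q=p[:2]/p[2]; q=q*(1+d["k1"]*(q@q)); K=np.array(d["intrinsics"])
    return np.array([K[0,0]*q[0]+K[0,2],K[1,1]*q[1]+K[1,2]])
E
python3 - <<'E'
import cv2,numpy as np
def tile(n,c,w=50,h=38,f=8):
    im=cv2.imread(f"pics/{n}0.png");x,y=c
    return cv2.convertScaleAbs(cv2.resize(im[y-h:y+h,x-w:x+w],None,fx=f,fy=f,interpolation=cv2.INTER_CUBIC),alpha=1.5)
cv2.imwrite("pics/z1.png",np.vstack([np.hstack([tile("scene",(370,138),f=4),tile("scene",(265,316),f=4)]),np.hstack([tile("side",(218,338),f=4),tile("side",(374,185),f=4)])]))
cv2.imwrite("pics/z2.png",tile("scene",(328,225),70,62,5));cv2.imwrite("pics/z3.png",tile("side",(311,215),76,60,5))
E
```

```text
(no output)
```

View pics/z1.png

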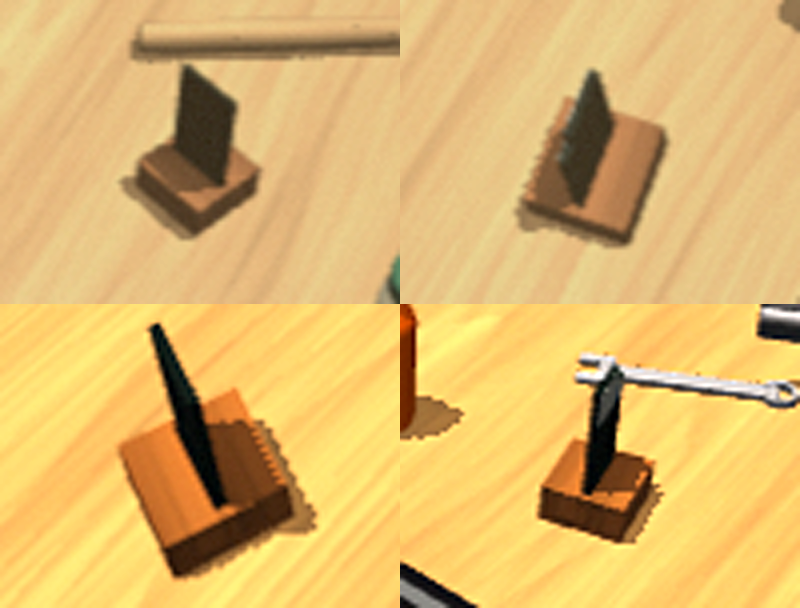

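View pics/z2.png

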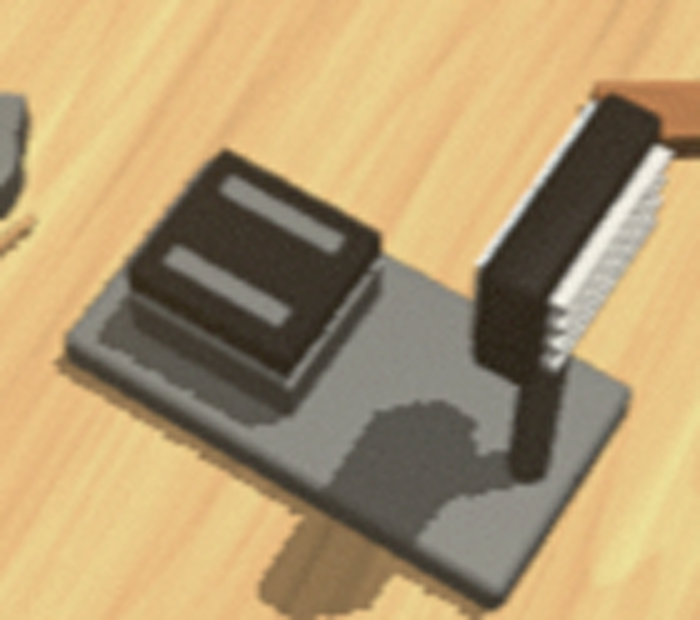

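View pics/z3.png

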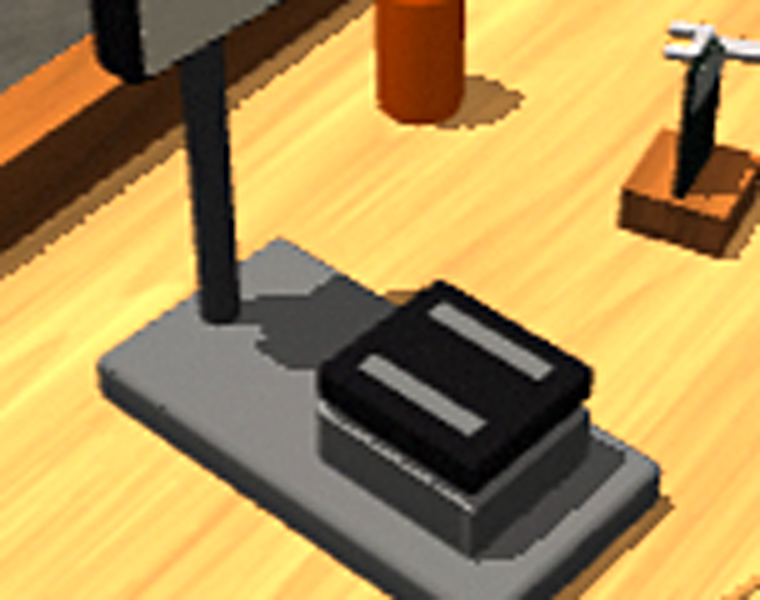

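Run:
```python
from h import *
sc=optics.read_camera("scene");sd=optics.read_camera("side")
np.set_printoptions(precision=4,suppress=True)
def g(t,d,ps,z):
    P=np.array([onz(d,p,z)[:2] for p in ps]);print(t,P.tolist() and np.round(P,4).tolist(),"mean",P.mean(0),"len",np.linalg.norm(np.roll(P,-1,0)-P,axis=1))
g("cap sc",sc,[(303.6,193),(334,211),(316,237),(285,217)],.093)
g("cap sd",sd,[(322.4,211.6),(353,230.6),(329,252.4),(299,231)],.085)
g("base sc",sc,[(271.6,233),(356.4,284),(383.6,241)],.028)
g("base sd",sd,[(366.6,249),(291,203),(255,229)],.028)
g("A sc",sc,[(257.5,303),(281.3,310),(272,338),(246.3,328)],.03)
g("A sd",sd,[(368.5,181),(387.8,186.5),(382,198.5),(359,193.5)],.03)
# plate A top corners: scene and side
print("topA", [onz(sc,(215+193/4,278+70/4),.116)], [onz(sd,(324+220/4,147+68/4),.116)])
print(tri([ray(sc,(331,211)),ray(sd,(322.4,211.6))]))
B=[(335+140/4,100+175/4),(335+260/4,100+172/4),(335+198/4,100+215/4)]
g("B sc",sc,B,.03)
```

```text
cap sc [[0.5213, 0.0383], [0.6162, 0.0249], [0.6097, -0.062], [0.5137, -0.0469]] mean [ 0.5652 -0.0114] len [0.0958 0.0872 0.0972 0.0855]
cap sd [[0.6059, -0.0602], [0.5069, -0.0471], [0.5128, 0.0451], [0.6102, 0.03]] mean [ 0.5589 -0.008 ] len [0.0999 0.0924 0.0985 0.0903]
base sc [[0.4833, -0.0743], [0.7417, -0.1026], [0.7548, 0.0374]] mean [ 0.6599 -0.0465] len [0.2599 0.1406 0.2936]
base sd [[0.4737, -0.0638], [0.7351, -0.0919], [0.7444, 0.0452]] mean [ 0.6511 -0.0368] len [0.2629 0.1374 0.2919]
A sc [[0.5505, -0.256], [0.6102, -0.2449], [0.6241, -0.3126], [0.5588, -0.32]] mean [ 0.5859 -0.2833] len [0.0607 0.0691 0.0657 0.0645]
A sd [[0.6113, -0.3065], [0.5518, -0.3169], [0.5383, -0.2577], [0.6029, -0.2385]] mean [ 0.5761 -0.2799] len [0.0604 0.0607 0.0673 0.0685]
topA [array([ 0.5785, -0.2569,  0.116 ])] [array([ 0.5752, -0.2884,  0.116 ])]
(array([ 0.5989, -0.01  ,  0.1271]), [0.022996829900347588, 0.022996829900347706])
B sc [[0.5926, 0.3173], [0.6708, 0.3598], [0.6455, 0.3019]] mean [0.6363 0.3263] len [0.089  0.0632 0.0552]
```

```bash
cat >> h.py <<'E'
def delta(target, s=None):
    s=s or telemetry.state(); T=tcpT(s); return T[:3,:3].T@(np.asarray(target)-T[:3,3])
E
python3 - <<'E'
from h import *
np.set_printoptions(precision=4,suppress=True)
sc=optics.read_camera("scene");sd=optics.read_camera("side")
for n,d,p in [("wrench sd L",sd,(372,164)),("wrench sd R",sd,(422,169)),("vise sd L",sd,(415,153)),("vise R",sd,(460,156)),("motor foot",sd,(512,190)),("motor foot r",sd,(552,194)),("bottle",sd,(319,178)),("bottle sc",sc,(338,366)),("wrench sc",sc,(265,396)),("motor sc tip",sc,(85,390))]: print(n,onz(d,p,0)[:2])
print(tcpT(telemetry.state())[:3,:3])
print(delta([.562,-.01,.30]))
E
```

```text
wrench sd L [ 0.6678 -0.4299]
wrench sd R [ 0.5227 -0.5017]
vise sd L [ 0.5826 -0.575 ]
vise R [ 0.451  -0.6495]
motor foot [ 0.2526 -0.5636]
motor foot r [ 0.1478 -0.6163]
bottle [ 0.7627 -0.2642]
bottle sc [ 0.7846 -0.2926]
wrench sc [ 0.6685 -0.425 ]
motor sc tip [ 0.3011 -0.6003]
[[ 0.9057  0.4239 -0.0002]
 [ 0.4239 -0.9057  0.0004]
 [ 0.     -0.0004 -1.    ]]
[ 0.5048 -0.3776  0.0038]
```

```bash
python3 -m jog '[[255,[0.04,-0.03,0],[0,0,0]],[255,[0.08,-0.06,0],[0,0,0]],[255,[0.126,-0.094,0],[0,0,0]],[255,[0.17,-0.127,0],[0,0,0]],[255,[0.215,-0.161,0],[0,0,0]],[255,[0.26,-0.195,0],[0,0,0]],[255,[0.305,-0.228,0],[0,0,0]],[255,[0.345,-0.258,0],[0,0,0]]]'
python3 - <<'E'
from h import *
s=telemetry.state();d=optics.read_camera("wrist");cv2.imwrite("pics/w1.png",d["color"][:,:,::-1]);print(s["eef_pos"],s["joint_pos"],s["opening"],delta([.562,-.01,.30],s))
E
```

```text
time_s: 1.35
eef_pos: [0.4688, -0.1842, 0.3042]
tcp_rot: [3.141, -0.001, 0.438]
wrist_force: [0.4, -0.2, 0.1]
opening: 0.0001
[ 0.46882066 -0.18418932  0.30415662] [ 0.5860231   0.32776125 -0.35512842  1.8116947   0.13134796  1.02442211
 -0.95247081] 0.00013444007611107815 [ 0.15830961 -0.1181611   0.00419622]
```

View pics/w1.png

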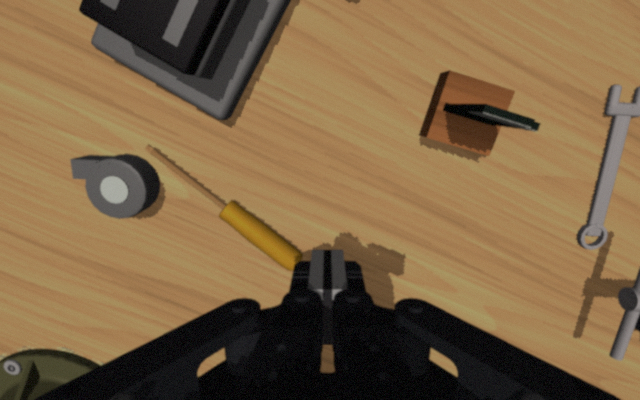

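The wrist view shows the stand near (468,115) and its plate, with the lamp's near corner at (220,112). I'll zoom in on the stand.

Run:
```python
import cv2
im=cv2.imread("pics/w1.png")[55:175,400:560];cv2.imwrite("pics/w1z.png",cv2.convertScaleAbs(cv2.resize(im,None,fx=5,fy=5,interpolation=2),alpha=1.7))
```

```text
(no output)
```

View pics/w1z.png

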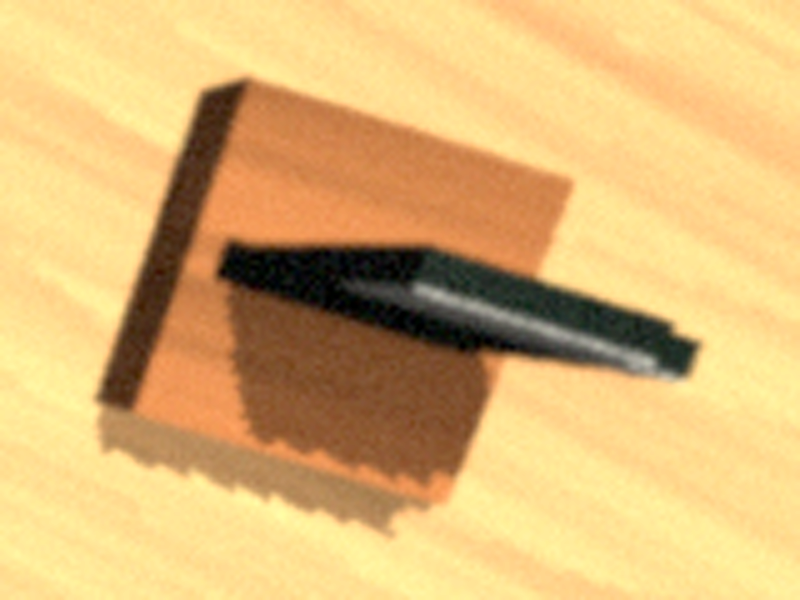

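```bash
cat > st.py <<'E'
from h import *
E
python3 - <<'E'
from h import *
np.set_printoptions(precision=4,suppress=True)
d=optics.read_camera("wrist")
s={"eef_pos":[0.46882066,-0.18418932,0.30415662],"tcp_rot":telemetry.state()["tcp_rot"]}
f=lambda p,z:onz(d,(400+p[0]/5-.4,55+p[1]/5-.4),z,s)[:2]
P=np.array([f(p,.03) for p in [(248,78),(573,182),(445,505),(133,410)]])
print(P,P.mean(0),np.linalg.norm(np.roll(P,-1,0)-P,axis=1))
for i in range(4):
    v=np.roll(P,-1,0)[i]-P[i];print(np.degrees(np.arctan2(v[1],v[0])))
Q=np.array([f(p,.116) for p in [(430,250),(670,325)]]+[f((417,292),.116)]);print(Q,Q[1]-Q[0],np.linalg.norm(Q[1]-Q[0]), np.degrees(np.arctan2(*(Q[1]-Q[0])[::-1])))
for t in P: print(proj(d,[*t,.03],s))
# lamp near corner
print(onz(d,(220,112),.028,s))
E
```

```text
[[ 0.6083 -0.2417]
 [ 0.6196 -0.3063]
 [ 0.5573 -0.3171]
 [ 0.5464 -0.2525]] [ 0.5829 -0.2794] [0.0656 0.0632 0.0655 0.0629]
-80.14085307746532
-170.136963060764
99.56007526010416
9.952613801115518
[[ 0.5808 -0.2549]
 [ 0.5873 -0.2919]
 [ 0.575  -0.2563]] [ 0.0066 -0.037 ] 0.037599700533118806 -79.94966889337911
[449.2  70.2]
[514.2  91. ]
[488.6 155.6]
[426.2 136.6]
[ 0.4818 -0.0645  0.028 ]
```

```bash
python3 -m jog '[[255,[0.04,-0.03,0],[0,0,0]],[255,[0.08,-0.06,0],[0,0,0]],[255,[0.1,-0.07,0],[0,0,0]],[255,[0.1,-0.07,0],[0,0,0]]]'
python3 - <<'E'
from h import *
s=telemetry.state();d=optics.read_camera("wrist");cv2.imwrite("pics/w2.png",cv2.convertScaleAbs(d["color"][:,:,::-1],alpha=1.6));print(s["eef_pos"].tolist(),s["tcp_rot"].tolist(),s["joint_pos"])
E
```

```text
time_s: 1.95
eef_pos: [0.5295, -0.0791, 0.3038]
tcp_rot: [-3.141, -0.0, 0.441]
wrist_force: [0.1, -1.0, 0.7]
opening: -0.0006
[0.5295238712969547, -0.07911678182114776, 0.3037898770900571] [-3.141125505790531, -0.0004885607338926956, 0.44066644139945876] [ 0.37091703  0.37980953 -0.38364122  1.73546067  0.15930958  1.05683575
 -1.1966686 ]
```

View pics/w2.png

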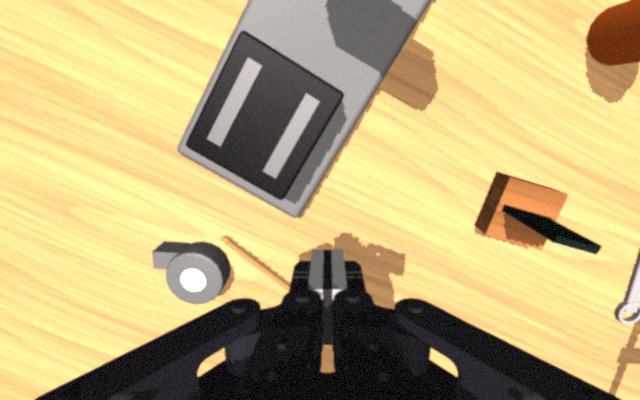

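The cap corners are at (243,32), (343,96), (285,201) and (187,144). The base's rear corners are at (180,150) and (299,215).

Run:
```python
from h import *
np.set_printoptions(precision=4,suppress=True)
s=telemetry.state()
s={"eef_pos":[0.5295238712969547,-0.07911678182114776,0.3037898770900571],"tcp_rot":[-3.141125505790531,-0.0004885607338926956,0.44066644139945876]}
d=optics.read_camera("wrist")
for z in (.085,.09,.095):
    P=np.array([onz(d,p,z,s)[:2] for p in [(243,32),(343,96),(285,201),(187,144)]]);e=np.roll(P,-1,0)-P
    print(z,P.mean(0),np.linalg.norm(e,axis=1),np.degrees(np.arctan2(e[:,1],e[:,0])))
B=np.array([onz(d,p,.028,s)[:2] for p in [(180,150),(299,215)]]);b=B[0]-B[1];L=np.linalg.norm(b);b/=L;x=np.array([b[1],-b[0]])
print(B,L,B.mean(0)+.08*x,np.degrees(np.arctan2(x[1],x[0])))
# lens: label slot centre check
c=np.array([.5829,-.2794]);print([proj(d,[*c,.03],s)])
print(delta([B.mean(0)[0]+.08*x[0],B.mean(0)[1]+.08*x[1],.30]))
```

```text
0.085 [ 0.5596 -0.0095] [0.0888 0.0979 0.0921 0.0979] [-96.3251 175.8024  83.6977  -6.1219]
0.09 [ 0.5602 -0.0102] [0.0873 0.0962 0.0905 0.0962] [-96.3251 175.8024  83.6977  -6.1219]
0.095 [ 0.5607 -0.0109] [0.0857 0.0945 0.0889 0.0945] [-96.3251 175.8024  83.6977  -6.1219]
[[ 0.4921  0.0629]
 [ 0.481  -0.0701]] 0.1333865898105099 [ 0.5663 -0.0103] -4.809827547167861
[array([525.2477, 212.8492])]
[ 0.0645 -0.0486  0.0036]
```

```bash
python3 -m jog '[[255,[0.03,-0.024,0.02],[0,0,0]],[255,[0.058,-0.049,0.05],[0,0,0]],[255,[0.058,-0.049,0.095],[0,0,0]],[255,[0.058,-0.049,0.12],[0,0,0]],[255,[0.058,-0.049,0.12],[0,0,0]]]'; python3 -m jog '[[255,[0,0,0.008],[0,0,0]],[255,[0,0,0.014],[0,0,0]],[255,[0,0,0.019],[0,0,0]],[255,[0,0,0.022],[0,0,0]],[255,[0,0,0.022],[0,0,0]]]'
```

```text
time_s: 2.68
eef_pos: [0.5593, -0.0133, 0.1823]
tcp_rot: [-3.141, 0.004, 0.436]
wrist_force: [0.1, -0.2, -0.5]
opening: -0.0
time_s: 3.3
eef_pos: [0.5609, -0.0116, 0.1623]
tcp_rot: [3.141, -0.001, 0.438]
wrist_force: [0.0, -1.2, 3.1]
opening: 0.0002
```

```bash
python3 -m jog '[[255,[0,0,0.002],[0,0,0]],[255,[0,0,0.004],[0,0,0]],[255,[0,0,0.005],[0,0,0]],[255,[0,0,0.005],[0,0,0]]]'
```

```text
time_s: 3.8
eef_pos: [0.561, -0.0116, 0.1577]
tcp_rot: [3.141, -0.001, 0.438]
wrist_force: [-1.2, -1.2, 8.3]
opening: -0.0004
```

```bash
python3 -m jog '[[255,[0,0,0.002],[0,0,0]],[255,[0,0,0.003],[0,0,0]],[255,[0,0,0.003],[0,0,0]]]'; python3 -m jog '[[255,[0,0,0.002],[0,0,0]],[255,[0,0,0.003],[0,0,0]],[255,[0,0,0.003],[0,0,0]]]'
```

```text
time_s: 4.18
eef_pos: [0.5609, -0.0116, 0.1575]
tcp_rot: [3.139, -0.002, 0.437]
wrist_force: [-10.1, -1.6, 35.0]
opening: -0.0004
time_s: 4.55
eef_pos: [0.5608, -0.0115, 0.1573]
tcp_rot: [3.137, -0.003, 0.437]
wrist_force: [-18.7, -2.5, 62.4]
opening: -0.0002
```

The pack has bottomed out: the TCP stopped at 0.1575, where home would put it at 0.158, and the force rose to 62 N. Now I retreat and check.

```bash
python3 -m jog '[[255,[0,0,-0.01],[0,0,0]],[255,[0,0,-0.05],[0,0,0]],[255,[0,0,-0.1],[0,0,0]],[0,[-0.04,0.04,-0.15],[0,0,0]],[0,[-0.07,0.07,-0.15],[0,0,0]],[0,[-0.10,0.11,-0.15],[0,0,0]],[0,[-0.10,0.11,-0.15],[0,0,0]]]'
python3 - <<'E'
from h import *
s=telemetry.state();print(s["eef_pos"],s["joint_pos"].tolist(),s["wrist_force"])
o=[]
for n,b in (("scene",(280,180,350,250)),("side",(285,195,375,275))):
    d=optics.read_camera(n);im=d["color"][b[1]:b[3],b[0]:b[2],::-1];o.append(cv2.resize(cv2.convertScaleAbs(im,alpha=1.6),(400,360),interpolation=2))
cv2.imwrite("pics/b.png",np.hstack(o))
E
```

```text
time_s: 5.42
eef_pos: [0.5154, -0.1583, 0.3007]
tcp_rot: [3.14, 0.002, 0.43]
wrist_force: [-0.5, -0.2, -0.5]
opening: 0.0724
[ 0.51537156 -0.15826518  0.30074839] [0.5096767156936085, 0.3873779876193175, -0.3720935368493632, 1.7310347803910524, 0.16144282391077996, 1.0534012582187984, -1.0581306721726305] [-0.50640194 -0.22572672 -0.48567919]
```

View pics/b.png

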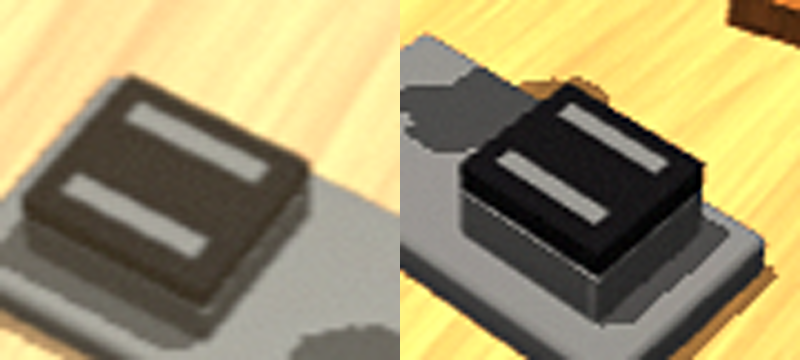

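```bash
cat > kin.py <<'E'
from h import *
import itertools
D=[([1.23850943,.50833374,-.23752505,1.50112822,.12568281,1.14890496,-.1547954],[.26473705,-.56574929,.3030337],[-3.1398,0,.4378]),
([.5860231,.32776125,-.35512842,1.8116947,.13134796,1.02442211,-.95247081],[.46882066,-.18418932,.30415662],[3.141,-.001,.438]),
([.37091703,.37980953,-.38364122,1.73546067,.15930958,1.05683575,-1.1966686],[.52952,-.07912,.30379],[-3.1411,-.0005,.4407]),
([0.5096767,.387378,-.3720935,1.731035,.1614428,1.0534013,-1.0581307],[.51537,-.158265,.300748],[3.14,.002,.43])]
def chain(q,s):
    M=np.eye(3);out=[]
    for i in range(7):
        M=M@R.from_rotvec(([0,0,1] if i%2==0 else [0,1,0])*np.array(s[i]*q[i])).as_matrix();out.append(M)
    return out
if __name__=="__main__":
    best=[]
    for s in itertools.product([1,-1],repeat=7):
        # Rtool = Rz(a) chain Rz(b): check consistency
        M=[chain(q,s)[-1] for q,_,_ in D];T=[R.from_euler('xyz',r).as_matrix() for *_,r in D]
        for a in np.arange(0,360,30)*np.pi/180:
            Z=R.from_rotvec([0,0,a]).as_matrix()
            E=[(Z@m).T@t for m,t in zip(M,T)]
            e=sum(R.from_matrix(E[0].T@x).magnitude() for x in E[1:])+sum(abs(x[2,2]-1)for x in E)
            best.append((e,s,a,R.from_matrix(E[0]).as_euler('xyz')))
    best.sort(key=lambda t:t[0])
    for b in best[:6]: print(b)
    e,s,a,bb=best[0]
    Z=R.from_rotvec([0,0,a]).as_matrix();A=[];Y=[]
    for q,p,_ in D:
        C=chain(q,s);cols=[np.array([0,0,1.]),Z@C[1][:,2],Z@C[3][:,2],Z@C[6][:,2]]
        A.append(np.array(cols).T);Y.append(p)
    A=np.vstack(A);Y=np.hstack(Y);x,r,k,sv=np.linalg.lstsq(A,Y,rcond=None);print(x,np.abs(A@x-Y).max(),sv)
E
python3 kin.py
```

```text
(np.float64(0.0010834827238945818), (-1, -1, -1, -1, -1, -1, -1), np.float64(3.141592653589793), array([ 5.77199121e-06,  1.88181824e-05, -1.57079489e+00]))
(np.float64(0.0010834827238945823), (-1, 1, -1, 1, -1, 1, -1), np.float64(0.0), array([5.77199121e-06, 1.88181824e-05, 1.57079776e+00]))
(np.float64(0.004060456546621967), (-1, -1, -1, -1, -1, -1, -1), np.float64(2.6179938779914944), array([ 2.35759237e-04, -8.77143412e-04, -2.09439297e+00]))
(np.float64(0.004060456546621975), (-1, 1, -1, 1, -1, 1, -1), np.float64(5.759586531581287), array([ 2.35759237e-04, -8.77143412e-04,  1.04719969e+00]))
(np.float64(0.00419280047502265), (-1, -1, -1, -1, -1, -1, -1), np.float64(3.6651914291880923), array([ 2.54577404e-04,  9.09737473e-04, -1.04719680e+00]))
(np.float64(0.004192800475023494), (-1, 1, -1, 1, -1, 1, -1), np.float64(0.5235987755982988), array([2.54577404e-04, 9.09737473e-04, 2.09439585e+00]))
[3.1507386  0.71041869 0.32496164 3.34479446] 0.010945403398006148 [3.51227784e+00 1.89936818e+00 2.37276596e-01 2.17233429e-03]
```

```bash
cat >> h.py <<'E'
def Rgrasp(th,yaw=10.):
    y=np.radians(yaw);c,s_=np.cos(th),np.sin(th)
    px=np.array([-np.cos(y),-np.sin(y),0]);py=np.array([np.sin(y),-np.cos(y),0])
    tz=-py*c-np.array([0,0,s_]);ty=-px;return np.column_stack([np.cross(ty,tz),ty,tz])
def rv(Rt,s=None):
    s=s or telemetry.state(); return R.from_matrix(tcpT(s)[:3,:3].T@Rt).as_rotvec()
E
python3 - <<'E'
from h import *
np.set_printoptions(precision=4,suppress=True)
v=rv(Rgrasp(np.radians(35)));print(v,np.degrees(np.linalg.norm(v)))
E
```

```text
[ 0.6248  0.8144 -1.201 ] 90.52007715322277
```

```bash
python3 -m jog '[[0,[0,0,0],[0.069,0.09,-0.133]],[0,[0,0,0],[0.139,0.181,-0.267]],[0,[0,0,0],[0.208,0.271,-0.4]],[0,[0,0,0],[0.278,0.362,-0.534]],[0,[0,0,0],[0.278,0.362,-0.534]]]'
python3 -c "
from station import telemetry as t
s=t.state();print(s['joint_pos'].tolist(),s['eef_pos'].tolist(),s['tcp_rot'].tolist())"
```

```text
time_s: 6.15
eef_pos: [0.5168, -0.1541, 0.2998]
tcp_rot: [-2.96, -0.416, 0.94]
wrist_force: [0.1, 0.4, 0.5]
opening: 0.0853
[0.9084054389710522, 0.5000960552857906, -0.6783210259913202, 1.7102366421344213, -0.16520134661440952, 1.073935095407519, -0.22364386075499962] [0.5167770515825199, -0.15413619845958412, 0.2997639965649235] [-2.959642475295764, -0.41647633719250043, 0.9396497017528633]
```

```bash
cat >> kin.py <<'E'
D.append(([0.9084054389710522,0.5000960552857906,-0.6783210259913202,1.7102366421344213,-0.16520134661440952,1.073935095407519,-0.22364386075499962],[0.5167770515825199,-0.15413619845958412,0.2997639965649235],[-2.959642475295764,-0.41647633719250043,0.9396497017528633]))
S=(-1,1,-1,1,-1,1,-1);RB=R.from_rotvec([0,0,np.pi/2]).as_matrix()
LIM=np.array([[-3.08,3.08],[-.24,2.05],[-1.43,1.35],[0,2.5],[-1.52,4.66],[.17,1.96],[-2.89,2.89]])
def cols(q):
    C=chain(q,S)
    return np.array([[0,0,1.],C[1][:,2],C[3][:,2],C[6][:,2],C[0][:,0],C[2][:,0],C[3][:,0],C[5][:,0]]).T
A=np.vstack([cols(q) for q,_,_ in D]);Y=np.hstack([p for _,p,_ in D])
def fit(idx): 
    x=np.zeros(8);x[idx]=np.linalg.lstsq(A[:,idx],Y,rcond=None)[0];return x,np.abs(A@x-Y).max()
if __name__=="__main__":
    np.set_printoptions(precision=4,suppress=True)
    for idx in ([0,1,2,3],[0,1,2,3,4],[0,1,2,3,5],[0,1,2,3,6],[0,1,2,3,7],[0,1,2,3,5,6],[0,1,2,3,5,6,7]): print(idx,*fit(idx))
    q=D[-1][0];M=chain(q,S)[-1]@RB;print(R.from_matrix(M).as_euler('xyz'))
E
python3 kin.py|tail -8
```

```text
[0, 1, 2, 3] [0.1437 0.7101 0.3232 0.3391 0.     0.     0.     0.    ] 0.012314127547016662
[0, 1, 2, 3, 4] [0.2305 0.6072 0.318  0.3346 0.0469 0.     0.     0.    ] 0.008629940900154232
[0, 1, 2, 3, 5] [ 0.1433  0.7135  0.3411  0.3399  0.     -0.0183  0.      0.    ] 0.012820895288802536
[0, 1, 2, 3, 6] [ 0.1338  0.6473  0.3004  0.3602  0.      0.     -0.0896  0.    ] 0.006485988148780819
[0, 1, 2, 3, 7] [0.1434 0.7111 0.3689 0.3179 0.     0.     0.     0.0406] 0.013116381651292142
[0, 1, 2, 3, 5, 6] [ 0.1322  0.649   0.3318  0.3633  0.     -0.0339 -0.0962  0.    ] 0.0034086010257981803
[0, 1, 2, 3, 5, 6, 7] [ 0.1309  0.6596  0.1703  0.4913  0.     -0.1395 -0.1006 -0.2339] 0.004645160844854029
[-2.9596 -0.4165  0.9396]
```

```bash
cat > ik.py <<'E'
from kin import *
from scipy.optimize import least_squares
X=fit([0,1,2,3,5,6])[0]
def fk(q): return cols(q)@X, chain(q,S)[-1]@RB
def ik(p,Rt,q0,w=.02):
    def f(q):
        a,b=fk(q); return np.r_[(a-p)*10,R.from_matrix(b.T@Rt).as_rotvec()*3,w*(q-q0)]
    r=least_squares(f,np.clip(q0,LIM[:,0]+.01,LIM[:,1]-.01),bounds=(LIM[:,0],LIM[:,1]));a,b=fk(r.x)
    return r.x,np.linalg.norm(a-p),R.from_matrix(b.T@Rt).magnitude()
def elb(q): # elbow & wrist points
    C=chain(q,S); e=np.array([0,0,X[0]])+X[1]*C[1][:,2]; w=e+X[2]*C[3][:,2]+X[5]*C[2][:,0]+X[6]*C[3][:,0]; return e,w
if __name__=="__main__":
    np.set_printoptions(precision=3,suppress=True)
    q=np.array(telemetry.state()["joint_pos"])
    y=np.radians(10);py=np.array([np.sin(y),-np.cos(y),0])
    for th in (25,35,45):
        Rt=Rgrasp(np.radians(th))
        for off in (.012,):
          g=np.array([.5829,-.2794,.056])+py*off; tcp=g-.054*Rt[:,2]
          print(th,"grasp",*ik(tcp,Rt,q),)
          qg=ik(tcp,Rt,q)[0];print("   elbow,wrist",*elb(qg))
        for yaw in (-30,0,30):
          a=np.radians(yaw);tz=np.array([-np.sin(a),np.cos(a),0]);ty=np.array([0,0,-1.]);Rf=np.column_stack([np.cross(ty,tz),ty,tz])
          r=ik(np.array([.561,-.0105,.25])-.054*tz,Rf,qg,.02);print("  final",yaw,*r,elb(r[0])[1])
E
python3 ik.py
```

```text
25 grasp [ 0.958  1.345 -0.952  0.969 -0.037  1.71   0.46 ] 3.219517743123738e-05 0.00010864357284251818
   elbow,wrist [ 0.364 -0.518  0.277] [ 0.651 -0.664  0.232]
  final -30 [ 0.977  0.859 -0.336  2.433 -1.366  1.299  0.065] 2.0321369365862797e-05 0.00011733507102839622 [ 0.352 -0.372  0.25 ]
  final 0 [ 0.867  1.001 -0.505  1.868 -0.884  1.427 -0.512] 1.021462844035175e-05 6.520892150951801e-05 [ 0.561 -0.428  0.25 ]
  final 30 [ 0.598  1.154 -0.492  1.332 -0.623  1.883 -0.763] 1.038636857172888e-05 5.469307275830625e-05 [ 0.77  -0.372  0.25 ]
35 grasp [ 0.962  1.241 -0.91   1.086  0.027  1.58   0.466] 2.4110269055466486e-05 8.88785304341452e-05
   elbow,wrist [ 0.351 -0.504  0.343] [ 0.644 -0.628  0.295]
  final -30 [ 0.984  0.861 -0.351  2.433 -1.369  1.287  0.062] 1.9394717798343825e-05 0.00011380077504028076 [ 0.352 -0.372  0.25 ]
  final 0 [ 0.875  1.005 -0.525  1.868 -0.88   1.414 -0.524] 8.709594118261797e-06 5.9310068794279395e-05 [ 0.561 -0.428  0.25 ]
  final 30 [ 0.6    1.156 -0.503  1.332 -0.62   1.878 -0.77 ] 1.3127997137452697e-05 5.6767993430530317e-05 [ 0.77  -0.372  0.25 ]
45 grasp [ 0.958  1.135 -0.87   1.212  0.091  1.44   0.454] 1.7524639436462554e-05 7.056700669416411e-05
   elbow,wrist [ 0.339 -0.481  0.406] [ 0.636 -0.582  0.351]
  final -30 [ 0.993  0.864 -0.37   2.433 -1.374  1.274  0.059] 1.8669218575713007e-05 0.00011125687662353004 [ 0.352 -0.372  0.25 ]
  final 0 [ 0.886  1.01  -0.553  1.868 -0.873  1.395 -0.54 ] 7.600211428914518e-06 5.378556391702439e-05 [ 0.561 -0.428  0.25 ]
  final 30 [ 0.606  1.158 -0.521  1.332 -0.614  1.869 -0.783] 1.6286497185957927e-05 6.034224179547794e-05 [ 0.77  -0.372  0.25 ]
```

Run:
```python
from h import *
np.set_printoptions(precision=4,suppress=True)
Rt=Rgrasp(np.radians(35));y=np.radians(10);py=np.array([np.sin(y),-np.cos(y),0])
g=np.array([.5829,-.2794,.056])+py*.013
pre=g-.184*Rt[:,2];hi=pre+[0,0,.12];print(pre,hi,g-.054*Rt[:,2]);print(delta(hi),delta(pre),rv(Rt),np.degrees(np.linalg.norm(rv(Rt))))
```

```text
[ 0.6113 -0.4406  0.1615] [ 0.6113 -0.4406  0.2815] [ 0.5928 -0.3358  0.087 ]
[-0.1679  0.2315 -0.0978] [-0.2164  0.2514  0.0101] [ 0.3459  0.4511 -0.6693] 50.31193820866666
```

```bash
python3 -m jog '[[0,[-0.02,0.03,-0.015],[0.06,0.075,-0.11]],[0,[-0.045,0.06,-0.03],[0.115,0.15,-0.223]],[0,[-0.07,0.095,-0.045],[0.173,0.226,-0.335]],[0,[-0.1,0.135,-0.06],[0.231,0.301,-0.446]],[0,[-0.125,0.17,-0.075],[0.288,0.376,-0.558]],[0,[-0.15,0.205,-0.09],[0.346,0.451,-0.669]],[0,[-0.168,0.232,-0.098],[0.346,0.451,-0.669]],[0,[-0.168,0.232,-0.098],[0.346,0.451,-0.669]]]'
python3 - <<'E'
from h import *
np.set_printoptions(precision=4,suppress=True)
Rt=Rgrasp(np.radians(35));s=telemetry.state()
print(s["joint_pos"],delta([ 0.6113,-0.4406,0.1615]),rv(Rt))
d=optics.read_camera("wrist");cv2.imwrite("pics/w3.png",cv2.convertScaleAbs(d["color"][:,:,::-1],alpha=1.6))
cv2.imwrite("pics/s3.png",optics.read_camera("side")["color"][:,:,::-1])
E
```

```text
time_s: 7.15
eef_pos: [0.5957, -0.4669, 0.3185]
tcp_rot: [2.971, -0.805, 1.666]
wrist_force: [-1.3, -0.4, -4.2]
opening: 0.0854
[ 0.9586  1.0598 -0.4891  0.5794 -0.311   1.9594  0.5741] [-0.096  -0.0037  0.1278] [ 0.2317  0.1587 -0.0375]
```

View pics/w3.png

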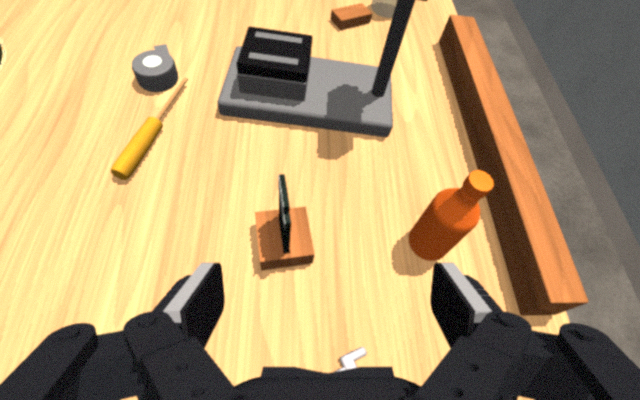

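View pics/s3.png

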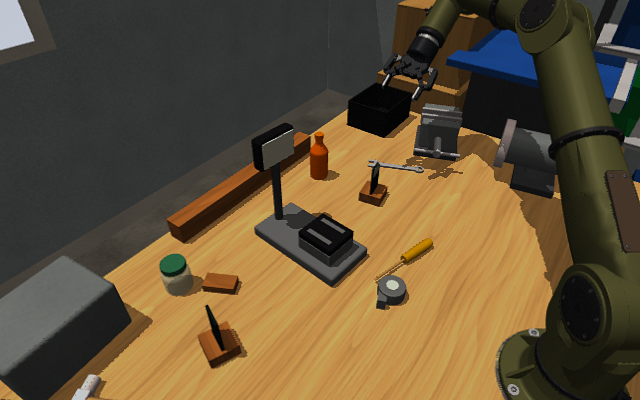

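```bash
python3 -m jog '[[0,[-0.02,0,0.02],[0,0,0]],[0,[-0.035,0,0.045],[0,0,0]],[0,[-0.035,0,0.045],[0,0,0]]]'
python3 - <<'E'
from h import *
np.set_printoptions(precision=4,suppress=True)
Rt=Rgrasp(np.radians(35));s=telemetry.state()
print(s["joint_pos"],delta([ 0.6113,-0.4406,0.1615]),rv(Rt))
E
```

```text
time_s: 7.62
eef_pos: [0.6128, -0.4357, 0.2635]
tcp_rot: [2.927, -0.843, 1.74]
wrist_force: [0.1, 0.6, 0.8]
opening: 0.0853
[ 0.9595  1.0871 -0.5432  0.7112 -0.2848  1.8405  0.6327] [-0.0792 -0.016   0.0624] [0.2181 0.117  0.0095]
```

```bash
python3 -m jog '[[0,[-0.03,-0.006,0.023],[0.08,0.04,0]],[0,[-0.055,-0.011,0.043],[0.15,0.08,0.005]],[0,[-0.079,-0.016,0.062],[0.218,0.117,0.01]],[0,[-0.079,-0.016,0.062],[0.218,0.117,0.01]],[0,[-0.079,-0.016,0.062],[0.218,0.117,0.01]]]'
python3 - <<'E'
from h import *
np.set_printoptions(precision=4,suppress=True)
Rt=Rgrasp(np.radians(35));s=telemetry.state()
print(s["joint_pos"],delta([ 0.6113,-0.4406,0.1615]),rv(Rt))
d=optics.read_camera("wrist");cv2.imwrite("pics/w4.png",cv2.convertScaleAbs(d["color"][:,:,::-1],alpha=1.6))
cv2.imwrite("pics/s4.png",optics.read_camera("side")["color"][:,:,::-1])
p0=np.array([.5829,-.2794,0]);y=np.radians(10);py=np.array([np.sin(y),-np.cos(y),0]);px=np.array([-np.cos(y),-np.sin(y),0])
for a in (-.0255,.0255):
  for z in (.03,.104,.116): print(a,z,proj(d,p0+py*a+[0,0,z],s))
E
```

```text
time_s: 8.25
eef_pos: [0.5969, -0.4278, 0.1598]
tcp_rot: [3.116, -0.936, 1.741]
wrist_force: [0.4, -0.7, 0.8]
opening: 0.0854
[ 0.935   1.2614 -0.6446  0.637  -0.1059  1.9644  0.6445] [-0.0076  0.0123 -0.0127] [ 0.0295  0.0239 -0.0021]
-0.0255 0.03 [334.12   191.6633]
-0.0255 0.104 [337.5109 121.3715]
-0.0255 0.116 [338.2201 106.6264]
0.0255 0.03 [336.6594 243.9522]
0.0255 0.104 [341.3083 177.7935]
0.0255 0.116 [342.319  163.3547]
```

View pics/w4.png

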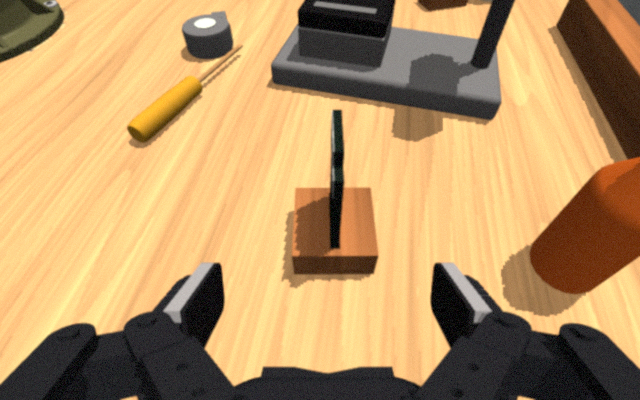

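View pics/s4.png

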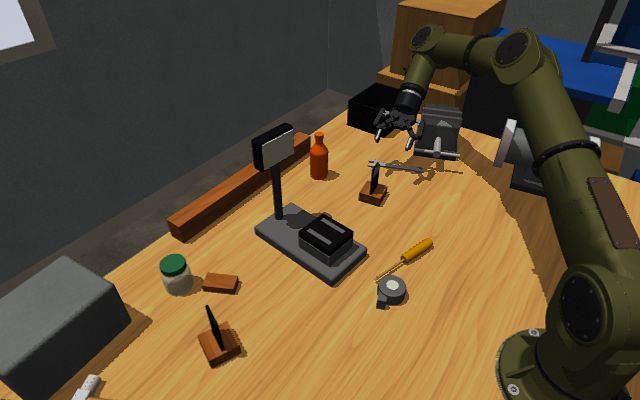

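```bash
python3 -m jog '[[0,[-0.004,0.006,0.02],[0.015,0.012,0]],[0,[-0.008,0.012,0.047],[0.03,0.024,0]],[0,[-0.008,0.012,0.047],[0.03,0.024,0]],[0,[-0.008,0.012,0.047],[0.03,0.024,0]]]'
python3 - <<'E'
from h import *
np.set_printoptions(precision=4,suppress=True)
Rt=Rgrasp(np.radians(35));s=telemetry.state()
print(s["joint_pos"],delta([ .5928,-.3358,.087]),rv(Rt))
d=optics.read_camera("wrist");cv2.imwrite("pics/w5.png",cv2.convertScaleAbs(d["color"][:,:,::-1],alpha=1.6))
p0=np.array([.5829,-.2794,0]);y=np.radians(10);py=np.array([np.sin(y),-np.cos(y),0]);px=np.array([-np.cos(y),-np.sin(y),0])
for a in (-.0255,.0255):
  for z in (.03,.104,.116): print(a,z,proj(d,p0+py*a+[0,0,z]+px*.003,s),proj(d,p0+py*a+[0,0,z]-px*.003,s))
E
```

```text
time_s: 8.85
eef_pos: [0.6032, -0.3933, 0.1232]
tcp_rot: [-3.133, -0.962, 1.739]
wrist_force: [-0.5, -0.8, 0.3]
opening: 0.0854
[ 0.9177  1.2788 -0.646   0.7283 -0.1014  1.8907  0.6486] [ 0.0037 -0.      0.0687] [-0.003  -0.0019 -0.0038]
-0.0255 0.03 [323.7211 200.5001] [332.2634 200.4735]
-0.0255 0.104 [322.0164 112.9383] [333.1127 112.8927]
-0.0255 0.116 [321.6421  93.6171] [333.2973  93.5667]
0.0255 0.03 [323.2079 264.5501] [333.0125 264.5266]
0.0255 0.104 [320.953  182.3121] [334.3295 182.2676]
0.0255 0.116 [320.4263 162.9978] [334.6352 162.9474]
```

View pics/w5.png

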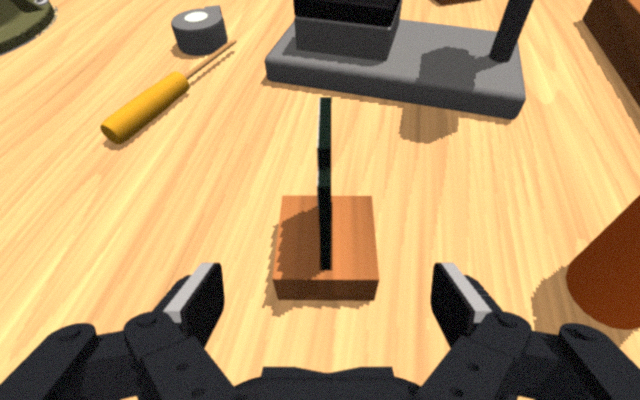

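```bash
python3 -m jog '[[0,[0.001,-0.001,0.025],[0,0,0]],[0,[0.002,-0.001,0.05],[0,0,0]],[0,[0.002,-0.001,0.069],[0,0,0]],[0,[0.002,-0.001,0.069],[0,0,0]],[0,[0.002,-0.001,0.069],[0,0,0]]]'
python3 - <<'E'
from h import *
np.set_printoptions(precision=4,suppress=True)
s=telemetry.state()
print(s["joint_pos"],delta([ .5928,-.3358,.087]),s["wrist_force"])
d=optics.read_camera("wrist");cv2.imwrite("pics/w6.png",cv2.convertScaleAbs(d["color"][:,:,::-1],alpha=1.6))
E
```

```text
time_s: 9.52
eef_pos: [0.5921, -0.3377, 0.0857]
tcp_rot: [-3.134, -0.961, 1.738]
wrist_force: [-0.2, -0.2, -0.4]
opening: 0.085
[ 0.9353  1.243  -0.653   0.9772 -0.1034  1.6791  0.6635] [0.0021 0.001  0.0007] [-0.1813 -0.2385 -0.3629]
```

View pics/w6.png

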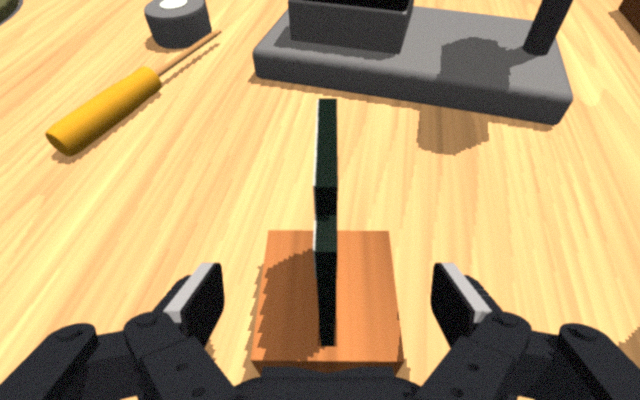

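The plate sits centred between the pads at col 326, notch on the near side and the label face on the left. I'll close the gripper.

```bash
python3 -m jog '[[255,[0,0,0],[0,0,0]],[255,[0,0,0],[0,0,0]],[255,[0,0,0],[0,0,0]],[255,[0,0,0],[0,0,0]],[255,[0,0,0],[0,0,0]],[255,[0,0,0],[0,0,0]],[255,[0,0,0],[0,0,0]],[255,[0,0,0],[0,0,0]]]'
python3 - <<'E'
from h import *
np.set_printoptions(precision=4,suppress=True)
d=optics.read_camera("wrist");cv2.imwrite("pics/w7.png",cv2.convertScaleAbs(d["color"][:,:,::-1],alpha=1.6))
s=telemetry.state();print(s["opening"],tcpT(s)[:3,:3].T@[0,0,1.])
E
```

```text
time_s: 10.58
eef_pos: [0.5919, -0.3363, 0.0849]
tcp_rot: [-3.133, -0.962, 1.739]
wrist_force: [0.6, 0.1, 0.7]
opening: 0.0054
0.005258119200781274 [ 0.8205 -0.005  -0.5716]
```

View pics/w7.png

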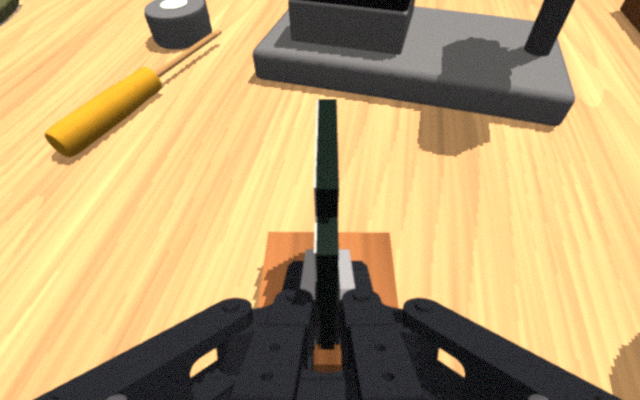

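```bash
python3 -m jog '[[255,[0.008,0,-0.006],[0,0,0]],[255,[0.016,0,-0.011],[0,0,0]],[255,[0.025,0,-0.017],[0,0,0]],[255,[0.037,0,-0.026],[0,0,0]],[255,[0.053,0,-0.037],[0,0,0]],[255,[0.07,0,-0.049],[0,0,0]],[255,[0.082,0,-0.057],[0,0,0]],[255,[0.082,0,-0.057],[0,0,0]]]'
python3 - <<'E'
from h import *
from ik import *
np.set_printoptions(precision=4,suppress=True)
for n in("wrist","side"):
    d=optics.read_camera(n);cv2.imwrite(f"pics/{n}8.png",cv2.convertScaleAbs(d["color"][:,:,::-1],alpha=1.4))
s=telemetry.state();q=s["joint_pos"];print(s["opening"],q,s["eef_pos"])
for yaw in (-20,0,10,20):
  a=np.radians(yaw);tz=np.array([-np.sin(a),np.cos(a),0]);ty=np.array([0,0,-1.]);Rf=np.column_stack([np.cross(ty,tz),ty,tz])
  r=ik(np.array([.561,-.0105,.25])-.054*tz,Rf,q);print(yaw,*r,rv(Rf,s))
E
```

```text
time_s: 11.62
eef_pos: [0.5928, -0.3362, 0.1865]
tcp_rot: [-3.136, -0.961, 1.741]
wrist_force: [0.8, 0.1, -0.9]
opening: 0.005
0.005431888036135774 [ 0.9362  1.1389 -0.6761  0.9495 -0.1536  1.784   0.5938] [ 0.5922 -0.3361  0.1844]
-20 [ 0.8606  0.8736 -0.1922  2.2395 -1.1752  1.4492 -0.0909] 1.396473853935302e-05 8.326180054595316e-05 [0.0689 0.8829 1.6342]
0 [ 0.7601  0.9658 -0.2481  1.8678 -0.9257  1.598  -0.3784] 9.14239646196454e-06 6.0640228986927587e-05 [0.3436 0.6141 1.561 ]
10 [ 0.6879  1.0182 -0.2523  1.6868 -0.8294  1.7186 -0.4753] 7.832960539000532e-06 5.4681589554707076e-05 [0.4744 0.4783 1.5125]
20 [ 0.6077  1.0727 -0.2472  1.5083 -0.7503  1.8567 -0.5452] 8.355982641387964e-06 5.226744745970297e-05 [0.6006 0.3418 1.4562]
```

View pics/wrist8.png

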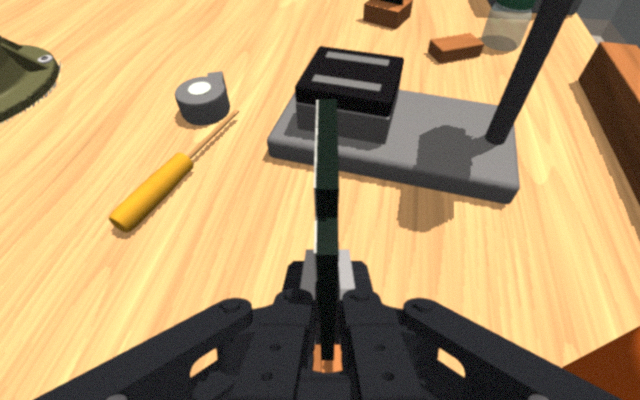

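View pics/side8.png

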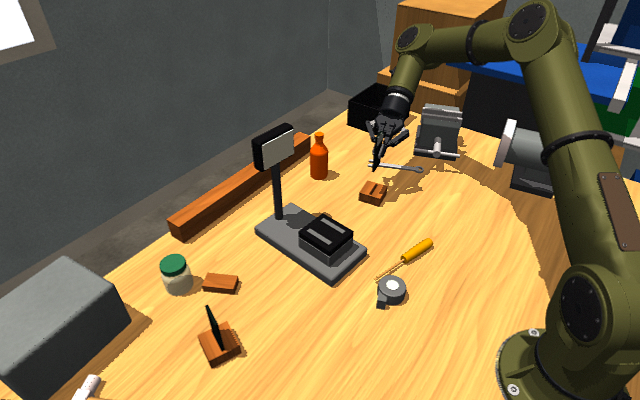

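```bash
cat > fin.py <<'E'
from ik import *
np.set_printoptions(precision=4,suppress=True)
Tg=tcpT({"eef_pos":[.592,-.3363,.0852],"tcp_rot":[-3.133,-.962,1.739]})
m=Tg[:3,:3].T@(np.array([.5829,-.2794,.062])-Tg[:3,3]); 
zp=Tg[:3,:3].T@[0,0,1.]
if __name__=="__main__":
    print("mid in tool",m,"zp",zp)
    tz=np.array([0,1.,0]);ty=np.array([0,0,-1.]);Rf=np.column_stack([np.cross(ty,tz),ty,tz])
    tgt=np.array([.561,-.0105,.25])-Rf@[m[0],0,m[2]]
    s=telemetry.state();q=s["joint_pos"]
    w=np.array([.55,-.30,.26]);r=ik(w,Rf,q);print(r)
    print(tgt,"d way",delta(w,s),"d tgt",delta(tgt,s),rv(Rf,s),ik(tgt,Rf,r[0]))
    print("corners",[Rf@[m[0]+a*zp[0]+b*zp[2]*-1,0,m[2]+a*zp[2]+b*zp[0]]+tgt for a in(-.054,.054) for b in (-.0255,.0255)])
E
python3 fin.py
```

```text
mid in tool [0.0139 0.0011 0.0605] zp [ 0.8203 -0.0049 -0.5719]
(array([ 0.9572,  1.1306, -0.2641,  1.2963, -0.7741,  1.96  , -0.6701]), np.float64(1.3468658319779388e-05), 5.7017358036909304e-05)
[ 0.5471 -0.071   0.25  ] d way [ 0.0864 -0.0357 -0.0079] d tgt [0.2076 0.0014 0.1831] [0.3436 0.6141 1.561 ] (array([ 0.7903,  0.962 , -0.2704,  1.8897, -0.9053,  1.5814, -0.3764]), np.float64(1.282574998780482e-05), 4.54785197957005e-05)
corners [array([ 0.5021, -0.0005,  0.25  ]), array([0.5313, 0.0413, 0.25  ]), array([ 0.5907, -0.0623,  0.25  ]), array([ 0.6199, -0.0205,  0.25  ])]
```

Run:
```python
from fin import *
s=telemetry.state();q=s["joint_pos"]
tz=np.array([0,1.,0]);ty=np.array([0,0,-1.]);Rf=np.column_stack([np.cross(ty,tz),ty,tz])
w=np.array([.52,-.19,.28]);R0=tcpT(s)[:3,:3]
a=ik(w,R0,q);print(a);v=rv(Rf,s);
for f in (.25,.5,.75,1):
    a=ik(w,R0@R.from_rotvec(v*f).as_matrix(),a[0]);print(f,a)
print(delta(w,s),v)
```

```text
(array([ 0.9528,  0.8442, -0.7126,  1.4678, -0.313 ,  1.49  ,  0.573 ]), np.float64(1.2472161241814371e-05), 4.092495512341381e-05)
0.25 (array([ 0.9065,  0.9109, -0.5924,  1.4217, -0.4167,  1.6368,  0.2783]), np.float64(4.523798911910724e-06), 1.848508905255364e-05)
0.5 (array([ 0.893 ,  0.9604, -0.4771,  1.4471, -0.5411,  1.7277,  0.0029]), np.float64(2.925110872266464e-06), 1.343827356488662e-05)
0.75 (array([ 0.8991,  0.9844, -0.3602,  1.5379, -0.6718,  1.7719, -0.252 ]), np.float64(1.752438774218988e-06), 1.1436699703330005e-05)
1 (array([ 0.9121,  0.9813, -0.2392,  1.6743, -0.7969,  1.7851, -0.4932]), np.float64(1.4130633852942954e-06), 1.1617046243334898e-05)
[ 0.1677 -0.0461  0.0739] [0.3436 0.6141 1.561 ]
```

```bash
python3 -m jog '[[255,[0.03,-0.008,0],[0,0,0]],[255,[0.06,-0.016,0.01],[0,0,0]],[255,[0.09,-0.025,0.025],[0,0,0]],[255,[0.12,-0.033,0.045],[0,0,0]],[255,[0.145,-0.04,0.06],[0,0,0]],[255,[0.168,-0.046,0.074],[0,0,0]],[255,[0.168,-0.046,0.074],[0,0,0]]]'; python3 -m jog '[[255,[0,0,0],[0.031,0.056,0.142]],[255,[0,0,0],[0.063,0.112,0.284]],[255,[0,0,0],[0.094,0.168,0.426]],[255,[0,0,0],[0.125,0.224,0.568]],[255,[0,0,0],[0.156,0.279,0.71]],[255,[0,0,0],[0.188,0.335,0.852]],[255,[0,0,0],[0.219,0.391,0.994]],[255,[0,0,0],[0.25,0.447,1.135]]]'
python3 - <<'E'
from fin import *
s=telemetry.state();tz=np.array([0,1.,0]);ty=np.array([0,0,-1.]);Rf=np.column_stack([np.cross(ty,tz),ty,tz])
print(s["joint_pos"],rv(Rf,s),delta([.5471,-.19,.26],s))
E
```

```text
time_s: 12.6
eef_pos: [0.5196, -0.1881, 0.2812]
tcp_rot: [-3.132, -0.963, 1.741]
wrist_force: [-0.3, 0.0, -1.2]
opening: 0.0053
time_s: 13.6
eef_pos: [0.5204, -0.1906, 0.2789]
tcp_rot: [-1.705, -0.41, 0.195]
wrist_force: [-0.3, 0.9, -1.2]
opening: 0.0048
[ 0.9024  0.9732 -0.4652  1.4253 -0.6863  1.8012 -0.3808] [0.092  0.1647 0.4204] [ 0.0166  0.0282 -0.0008]
```

```bash
python3 -m jog '[[255,[0,0,0],[0.031,0.055,0.14]],[255,[0,0,0],[0.062,0.11,0.28]],[255,[0,0,0],[0.092,0.165,0.42]],[255,[0,0,0],[0.092,0.165,0.42]],[255,[0,0,0],[0.092,0.165,0.42]]]'
python3 - <<'E'
from fin import *
s=telemetry.state();tz=np.array([0,1.,0]);ty=np.array([0,0,-1.]);Rf=np.column_stack([np.cross(ty,tz),ty,tz])
print(s["joint_pos"],rv(Rf,s),delta([.5471,-.071,.25],s))
for n in("wrist","side","scene"):
    d=optics.read_camera(n);cv2.imwrite(f"pics/{n}9.png",cv2.convertScaleAbs(d["color"][:,:,::-1],alpha=1.4))
E
```

```text
time_s: 14.22
eef_pos: [0.5204, -0.19, 0.28]
tcp_rot: [-1.573, -0.009, 0.003]
wrist_force: [-0.2, -0.8, -0.3]
opening: 0.0052
[ 0.9025  0.9722 -0.3667  1.5214 -0.8535  1.7959 -0.695 ] [0.0017 0.0031 0.0094] [0.0268 0.03   0.1189]
```

View pics/wrist9.png

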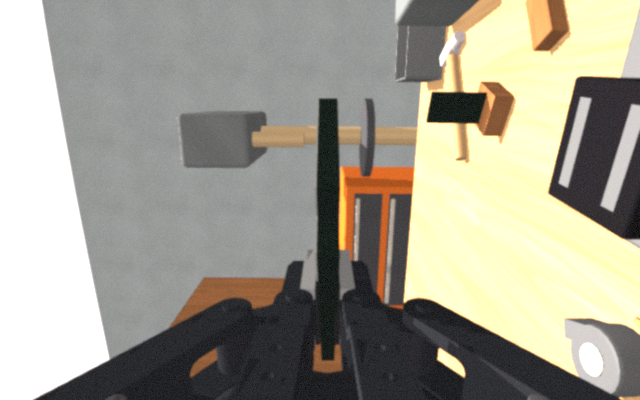

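View pics/side9.png

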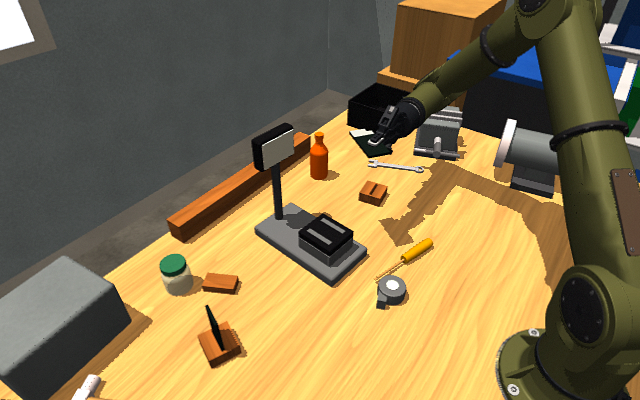

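The plate is level and its label faces up, pale near (362,134) in the side view. I'll slide it over the pack.

```bash
python3 -m jog '[[255,[0.007,0.008,0.03],[0,0,0]],[255,[0.014,0.016,0.06],[0,0,0.004]],[255,[0.021,0.024,0.09],[0,0,0.008]],[255,[0.027,0.03,0.119],[0.002,0.003,0.009]],[255,[0.027,0.03,0.119],[0.002,0.003,0.009]],[255,[0.027,0.03,0.119],[0.002,0.003,0.009]]]'
python3 - <<'E'
from fin import *
s=telemetry.state();T=tcpT(s)
print(s["joint_pos"],"mid",T[:3,:3]@[m[0],0,m[2]]+T[:3,3],"up",T[:3,:3]@[0,-1,0],s["opening"],s["wrist_force"])
for n,b in (("side",(230,100,430,260)),("scene",(250,120,450,280))):
    d=optics.read_camera(n);cv2.imwrite(f"pics/{n}10.png",cv2.resize(cv2.convertScaleAbs(d["color"][b[1]:b[3],b[0]:b[2],::-1],alpha=1.5),None,fx=4,fy=3.75,interpolation=2))
E
```

```text
time_s: 15.12
eef_pos: [0.5473, -0.0711, 0.2506]
tcp_rot: [-1.571, 0.002, -0.001]
wrist_force: [-0.2, 0.0, 0.2]
opening: 0.0054
[ 0.7732  0.9718 -0.4028  1.6865 -0.9498  1.5851 -0.611 ] mid [ 0.5613 -0.0106  0.2506] up [ 0.0015 -0.0002  1.    ] 0.005424912461898502 [-0.2114  0.0199  0.163 ]
```

View pics/side10.png

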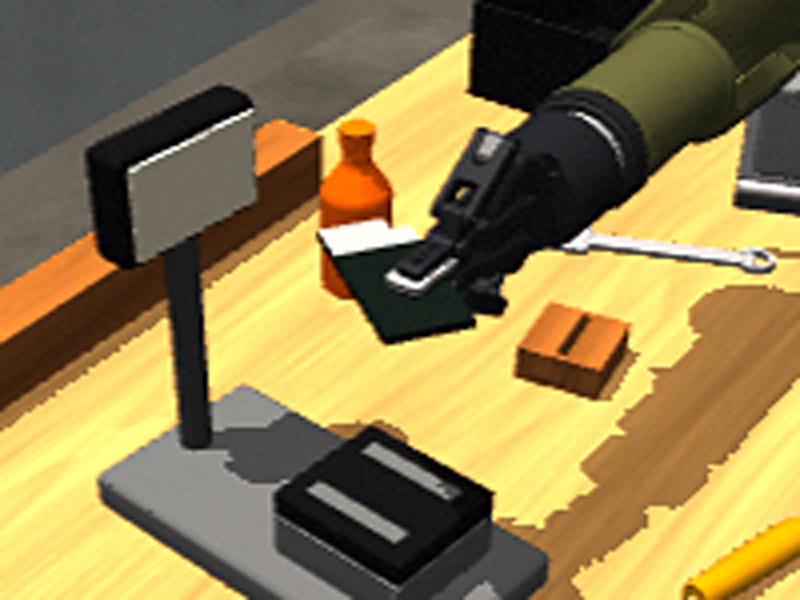

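View pics/scene10.png

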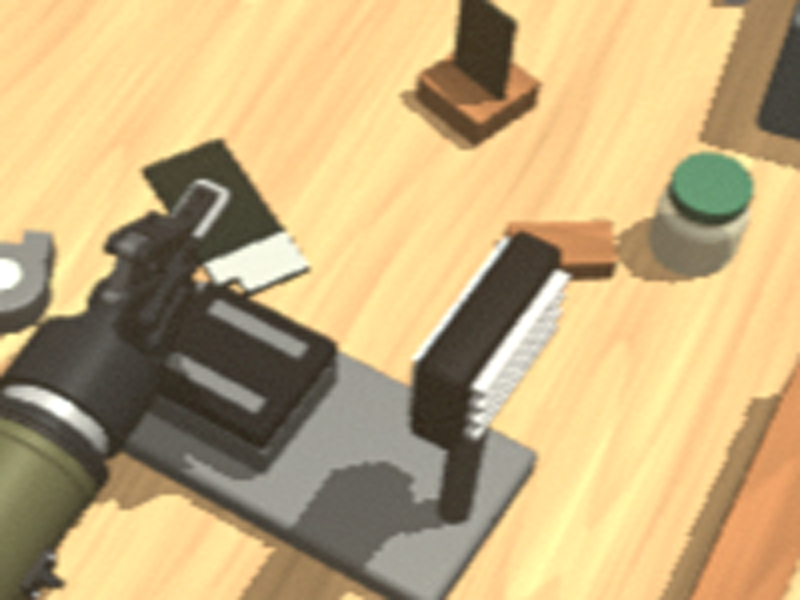

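Run:
```python
from fin import *
sd=optics.read_camera("side");sc=optics.read_camera("scene")
for d,P in ((sd,[(310,163.2),(328,191.2),(348.8,186.7)]),(sc,[(286.3,165.9),(305,157.3),(327,192)])):
    Q=[onz(d,p,.25)[:2] for p in P];print(np.array(Q), "mid", (Q[0]+Q[2])/2)
print(tri([ray(sd,(348.8,186.7)),ray(sc,(286.3,165.9))]),tri([ray(sd,(328,191.2)),ray(sc,(305,157.3))]),tri([ray(sd,(310,163.2)),ray(sc,(327,192))]))
s=telemetry.state();print(s["qvel"],s["time_s"])
```

```text
[[ 0.6141 -0.0211]
 [ 0.5252  0.0373]
 [ 0.4993 -0.0002]] mid [ 0.5567 -0.0106]
[[ 0.5053 -0.003 ]
 [ 0.5318  0.038 ]
 [ 0.6202 -0.0249]] mid [ 0.5628 -0.014 ]
(array([ 0.5026, -0.0022,  0.2473]), [0.001833002229150331, 0.0018330022291502893]) (array([0.5287, 0.0373, 0.2486]), [0.002977100414098162, 0.002977100414098281]) (array([ 0.6182, -0.024 ,  0.2469]), [0.0014647068898484559, 0.0014647068898485118])
[-0.0008  0.0003 -0.0039  0.0029 -0.0005 -0.0008  0.0008] 15.325
```

```bash
python3 -m jog '[[255,[0,0,0],[0,0,0]],[255,[0,0,0],[0,0,0]],[255,[0,0,0],[0,0,0]],[255,[0,0,0],[0,0,0]]]'; python3 -c "
from station import order;print(order.hand_in())"
```

```text
time_s: 15.82
eef_pos: [0.5471, -0.0707, 0.2506]
tcp_rot: [-1.57, 0.002, -0.001]
wrist_force: [-0.0, -0.4, -1.2]
opening: 0.0051
the job is handed in; nothing more can be done
None
```

I pressed the battery pack fully home, then took the notched plate out of its stand on the robot's right. I handed in at 15.8 s, holding the plate still over the pack in front of the lamp's head. The plate without a notch is still standing in its own stand.

- **Battery:** The fingertips stopped at about 84.5 mm above the bench, where home is 85 mm. Force rose to 62 N at the fingertips, against the 120 N wrist limit. Afterwards no gap showed between the cap and the collar.
- **Plate position:** By arm kinematics the plate's middle is at (0.561, -0.011, 0.251), against a beam point I measured as (0.561, -0.0105, 0.25).
- **Camera check:** The two-camera check agrees within a few millimetres but puts the plate's height slightly lower, at about 0.247–0.249.
- **Plate attitude:** It is level within about 0.1 degrees with the frosted label up. The fingers grip the plain part, clear of the label and the lamp. It is turned about 35 degrees from straight at the head, since the task did not fix that angle.
- **One thing that did not go to plan:** On the way to the stand the arm stopped at joint 6's upper limit. The reading was 1.964 rad against the 1.96 limit, probably measurement noise, and I then moved away from it. I could not confirm whether that counts as passing the range.

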